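# Stroke-test the desoldering pumps and pull the one that sticks

### The job

With the pumps still locked in the test fixture, push every pump's plunger down through its stroke, fully home; exactly one of the three sticks part-way. Then slide the locking bar fully open by its red handle, lift the sticking pump out and lower it nozzle-first to the bottom of the red reject tub before letting go (do not drop it in). Leave the two good pumps seated in their pockets with plungers fully home, the bar open, and the other things on the bench where they are.

Things in the scene. Friction and masses are not known exactly. Their poses are not given: they have to be found in the camera images.
- pump_a: desoldering pump A, 182 mm long, 110-145 g, loose, nozzle-down in any of the three pockets; all alike. Origin: nozzle tip; +z up its axis. White nozzle cone z 0-16 mm, then square barrel 24 x 24 (sides along x, y): white to z 80, black collar 38 x 38 at z 80-86, blue z 86-140 (grip here), then plunger rod dia 10 and yellow head dia 24, 10 thick
- pump_b: desoldering pump B, 182 mm long, 110-145 g, loose, nozzle-down in any of the three pockets; all alike. Origin: nozzle tip; +z up its axis. White nozzle cone z 0-16 mm, then square barrel 24 x 24 (sides along x, y): white to z 80, black collar 38 x 38 at z 80-86, blue z 86-140 (grip here), then plunger rod dia 10 and yellow head dia 24, 10 thick
- pump_c: desoldering pump C, 182 mm long, 110-145 g, loose, nozzle-down in any of the three pockets; all alike. Origin: nozzle tip; +z up its axis. White nozzle cone z 0-16 mm, then square barrel 24 x 24 (sides along x, y): white to z 80, black collar 38 x 38 at z 80-86, blue z 86-140 (grip here), then plunger rod dia 10 and yellow head dia 24, 10 thick
- plunger_a (a joint): plunger travel of pump A: 0 out, 0.030 m fully home (moves along the pump's -z). Starts 0-5 mm in. Friction about 4 N, no spring: stays where left. A sound one runs to 30 mm; a sticking one stops dead at about 13 mm, always (10 N shows it). Exactly one of the three sticks, any of them
- head_a (a point): centre of the top face of the yellow plunger head of pump A: on the pump's axis, 182 mm from the nozzle tip when fully out, less when pushed in
- plunger_b (a joint): plunger travel of pump B: 0 out, 0.030 m fully home (moves along the pump's -z). Starts 0-5 mm in. Friction about 4 N, no spring: stays where left. A sound one runs to 30 mm; a sticking one stops dead at about 13 mm, always (10 N shows it). Exactly one of the three sticks, any of them
- head_b (a point): centre of the top face of the yellow plunger head of pump B: on the pump's axis, 182 mm from the nozzle tip when fully out, less when pushed in
- plunger_c (a joint): plunger travel of pump C: 0 out, 0.030 m fully home (moves along the pump's -z). Starts 0-5 mm in. Friction about 4 N, no spring: stays where left. A sound one runs to 30 mm; a sticking one stops dead at about 13 mm, always (10 N shows it). Exactly one of the three sticks, any of them
- head_c (a point): centre of the top face of the yellow plunger head of pump C: on the pump's axis, 182 mm from the nozzle tip when fully out, less when pushed in
- fixture: fixed test fixture, base 150 x 250 mm, origin under its base centre; yaw varies. y axis along the row of three pockets (at y -75, 0, +75 mm; 26 x 26 mm inside, 78 mm deep). Pockets lean 30 degrees, heads toward the robot: axis direction (-sin 30, 0, cos 30), fixture frame (pump y along fixture y). Pocket block 36 mm thick, 216 mm along y
- row_centre (a point): centre of the middle pocket's floor, 30 mm above the table, fixed to the fixture, same axes. Overhead lamp bar 20 x 270 x 14 mm along y: centre 55 mm toward -x, 286 mm above this point; its two 10 mm rods (y +-120) rise at x +65, then run forward. A gripper pointing straight down does not fit over the pumps; one in line with them clears the lamp by 85 mm
- lock_bar (a joint): steel locking bar: 0 locked (starts 0-4 mm), 0.038 m fully open, sliding along the fixture's +y; friction about 3 N, stays where left. Its teeth sit 3 mm above the pumps' collars, on the side away from the robot, and stop the pumps from being lifted; clear past 33 mm. Top of the bar is 96 mm up the pump axes
- bar_handle (a point): grip point of the red handle of the locking bar, 16 x 16 mm in section, 50 mm long, parallel to and in line with the row of pumps, 75 mm beyond the last pocket (fixture's +y end); the point lies 16 mm below the handle's top end. It moves with the bar
- reject_tub: red square open tub fixed to the table, 100 x 100 mm outside, 90 x 90 mm inside, 95 mm high, floor 5 mm thick; origin under its centre, yaw varies
- solder_spool: bystander: grey spool of solder, diameter 68 mm, 52 mm high, standing; origin under its centre
- flux_jar: bystander: amber jar with yellow lid, diameter 60 mm, 75 mm high; origin under its centre
- cleaner_bottle: bystander: white bottle with black cap, diameter 52 mm, 120 mm high; origin under its centre
- board_carrier: bystander: circuit board in a green carrier, 90 x 160 mm, about 31 mm high, lying flat; origin under its centre
Not all that is in view belongs to the job. What is shaped like the pump_c but green is not meant. What is shaped like the reject_tub but turquoise is not meant.

How it is judged (in metres and radians):
On the way, in this order (a step that is already met when the one before it is completed fails the run):
1. every plunger has been pushed, bar still locked: two fully home (past 27 mm), the third to where it sticks (((value of joint plunger_a between 0.0095 and 0.018 m and value of joint each of plunger_b, plunger_c above 0.027 m) or (value of joint plunger_b between 0.0095 and 0.018 m and value of joint each of plunger_a, plunger_c above 0.027 m) or (value of joint plunger_c between 0.0095 and 0.018 m and value of joint each of plunger_a, plunger_b above 0.027 m)) and value of joint lock_bar below 0.015 m and distance of each of pump_a, pump_b, pump_c from where it was at the start of the episode below 0.012 m), for 0.1 s.
2. the locking bar is open (past 33 mm) with all pumps still in their pockets (value of joint lock_bar above 0.033 m and distance of each of pump_a, pump_b, pump_c from where it was at the start of the episode below 0.012 m), for 0.1 s.
3. the sticking pump, still held, is low in the reject tub (nozzle tip less than 30 mm above the table) (((value of joint plunger_a between 0.0095 and 0.018 m and x of pump_a in the frame of reject_tub between -0.05 and 0.05 m and y of pump_a in the frame of reject_tub between -0.05 and 0.05 m and z of pump_a in the frame of reject_tub below 0.03 m and contact force between the fingers and pump_a above 0.5 N) or (value of joint plunger_b between 0.0095 and 0.018 m and x of pump_b in the frame of reject_tub between -0.05 and 0.05 m and y of pump_b in the frame of reject_tub between -0.05 and 0.05 m and z of pump_b in the frame of reject_tub below 0.03 m and contact force between the fingers and pump_b above 0.5 N) or (value of joint plunger_c between 0.0095 and 0.018 m and x of pump_c in the frame of reject_tub between -0.05 and 0.05 m and y of pump_c in the frame of reject_tub between -0.05 and 0.05 m and z of pump_c in the frame of reject_tub below 0.03 m and contact force between the fingers and pump_c above 0.5 N))), for 0.05 s.
At the end, for the whole second after the job is handed in: Sticking pump at rest in the tub: nozzle tip inside the walls, under 30 mm above the table, plunger still part-way (9.5-18 mm). The other two still seated (tips within 12 mm of their start), plungers over 27 mm in. Locking bar over 33 mm open (((value of joint plunger_a between 0.0095 and 0.018 m and x of pump_a in the frame of reject_tub between -0.05 and 0.05 m and y of pump_a in the frame of reject_tub between -0.05 and 0.05 m and z of pump_a in the frame of reject_tub below 0.03 m and linear speed of each of pump_a, pump_b, pump_c below 0.03 m/s and value of joint each of plunger_b, plunger_c above 0.027 m and distance of each of pump_b, pump_c from where it was at the start of the episode below 0.012 m) or (value of joint plunger_b between 0.0095 and 0.018 m and x of pump_b in the frame of reject_tub between -0.05 and 0.05 m and y of pump_b in the frame of reject_tub between -0.05 and 0.05 m and z of pump_b in the frame of reject_tub below 0.03 m and linear speed of each of pump_b, pump_a, pump_c below 0.03 m/s and value of joint each of plunger_a, plunger_c above 0.027 m and distance of each of pump_a, pump_c from where it was at the start of the episode below 0.012 m) or (value of joint plunger_c between 0.0095 and 0.018 m and x of pump_c in the frame of reject_tub between -0.05 and 0.05 m and y of pump_c in the frame of reject_tub between -0.05 and 0.05 m and z of pump_c in the frame of reject_tub below 0.03 m and linear speed of each of pump_c, pump_a, pump_b below 0.03 m/s and value of joint each of plunger_a, plunger_b above 0.027 m and distance of each of pump_a, pump_b from where it was at the start of the episode below 0.012 m)) and value of joint lock_bar above 0.033 m); the robot touches nothing.
It fails at once if the solder spool is moved more than 20 mm (distance of solder_spool from where it was at the start of the episode above 0.02 m).
It fails at once if the flux jar is moved more than 20 mm (distance of flux_jar from where it was at the start of the episode above 0.02 m).
It fails at once if the cleaner bottle is moved more than 20 mm (distance of cleaner_bottle from where it was at the start of the episode above 0.02 m).
It fails at once if the board carrier is moved more than 20 mm (distance of board_carrier from where it was at the start of the episode above 0.02 m).
It also fails if it takes over 72 s, if anything falls off the work surface, if the arm or the gripper's body presses on something with over 40 N, if the wrist force passes 120 N, or if a joint passes its speed limit or range.

### The arm

A 7-joint arm with a two-finger parallel gripper is mounted at the origin on the work surface. World frame = base frame: x ahead of the robot, y to its left, z up, the work surface at z = 0. Lengths are in mm, angles in rad, forces in N, time in s.
With the tool pointing down it reaches from about 400 to 900 mm from the base axis. Payload 5.5 kg.
Tool frame: the origin (TCP) lies between the finger pads; the fingertips stand 19 mm ahead of it and the grasp point (between the pads) is the TCP; z points along the fingers, y is the direction in which the jaws open and shut (so a half turn about z gives the same grasp; the last joint's range is limited). The gripper opens to 85 mm and grips with 20 to 120 N. Pads are 22 mm wide; open, the fingers measure 114 mm over their backs; the gripper's body (76 mm by 85 mm) begins 54 mm behind the grasp point. The pads swing forward as they close: fully open they stand 13 mm farther back than shut.
Start: joints at [1.591, 0.501, -0.427, 1.55, 0.221, 1.138, -0.21], TCP at [156.307, -630.926, 250.31] pointing down, gripper open.
Joint ranges: [-2.88, 2.88], [-0.31, 2.03], [-1.54, 1.56], [0.2, 2.42], [-1.41, 4.55], [0.19, 2.02], [-2.57, 2.57]. Speed limits (rad/s): [2.57, 2.57, 3.14, 3.14, 3.14, 3.14, 3.14].

### API

Orientations are given as a unit quaternion [x, y, z, w].
In Python, from station import env, optics, workorder, finder gives the robot as it stands.
- The arm moves only by the shell command python3 -m inch 'ROWS' [FORCE]. ROWS is text: rows parted by semicolons, each of 7 numbers parted by spaces: the shift along the world's x, y, z in units of 400 mm (1.0 is 400 mm), then the turn, a rotation vector about the world's x, y, z in units of 180 degrees (1.0 is 180 degrees), then the opening, from -1 (shut) to 1 (fully open), so that 0 is half open. A call has 1 to 10 rows; each row shifts and turns the commanded pose from where the row before left it; what a row does not reach is not made up. A row lasts 1/8 s, in which the tool goes at most 62.5 mm and 10.7 degrees, less where a joint would pass 70% of its speed; a pose out of reach is approached as far as the arm can. A call with a number of a shift or a turn outside -1 to 1 is refused whole. A call with a gripper value outside its range is refused whole. The fingers move at their own pace and stop on an object; FORCE is the grip in N (left out, the last holds). Time passes only in rows, so rows that do not move let the fingers close. It gives the time, the measured TCP pose, the force and the opening at its end, in the units of the state.
- env.sense(): the state, without advancing time (a new reading comes with each control period).
- optics.capture(name): name is "scene" or "top" or "wrist"; returns the picture (480x640x3 uint8, red, green, blue); there is no depth.
- optics.camera_info(name): a dict with "fov_y" (degrees; the focal length in pixels is half the picture's height over the tangent of half this angle, whatever the lens; pixels are square), "cx", "cy" (the principal point, pixels), "k1" (the pictures are not rectified: a ray, as slopes to the right and down, at radius r is drawn at 1 + k1 r^2 times it, then the intrinsics apply), "eye" and "rotation" of the camera in the world; the wrist camera has in their place "T_tool_cam" (4x4, takes a point from camera to tool coordinates, whose origin is the TCP and whose axes are the flange's). Camera axes: x right, y up, looking along -z (the intrinsics and any distortion apply to the point x, -y, -z); pixel columns grow to the right and rows downward; lengths in mm; the calibration is good to about 2 mm. A picture is of the moment at which its call begins: read the wrist's pose just before it. camera_info takes no time and is no camera call.
- workorder.hand_in(): hands the job in, once; it reports no verdict.
Trained networks look in the newest picture that a camera, given by its name, has taken for a name from the list of things; names that differ only in an ending like _2 or _b are one class to them, and where a whole thing is asked for, a point or a joint stands for the part that bears it (a point fixed in the world has none). Each returns a list of dicts, best first, with "score" (0 to 1); they miss things now and then, are a little off and sometimes report something else, mostly with a low value. They report only what shows in the picture. A call takes as long as a camera call. They do not tell look-alikes from the thing itself.
- finder.spot_in(camera, name): "centre" ([x, y, z] in mm, in world coordinates, good to about 4 mm: the middle of the surface that is visible of it).
- finder.pinpoint(camera, name): "centre" ([x, y, z] in mm, in world coordinates, good to about 4 mm: a listed point, or the origin of a listed thing).
The state is a dict: "time": time; "joints": joint angles; "joint_velocities": joint speeds; "joint_efforts": joint torques, N m; "tcp_pos": TCP position; "tcp_rot": TCP orientation; "force": force on the tool from outside, world axes, zero at the start; "ft_torque": the same for the moment, N m; "opening": finger opening in mm.
Only numpy, scipy, OpenCV 4.12 (cv2) and the standard library are available. Lean on these libraries where they do the work, as an engineer would, in place of code of your own. Each camera call takes 0.05 s, during which the arm holds its last target.

## Working session

There is one attempt and no reset: what is moved stays moved. The work goes in short steps, Python scripts to look and compute and a shell command to move; the robot and the scene stay as the last step left them, time stands still between calls to the robot, and variables do not carry over. Pictures are saved under pics/ and viewed, and the job is handed in when it is done.

```bash
ls; mkdir -p pics; python3 - <<'E'
from station import env, optics, workorder, finder
import cv2
s=env.sense(); print({k:s[k] for k in('time','tcp_pos','tcp_rot','force','opening')})
for c in('scene','top'):
    im=optics.capture(c); cv2.imwrite(f'pics/{c}0.png',im[:,:,::-1])
    print(optics.camera_info(c))
    for n in('row_centre','fixture','bar_handle','reject_tub','head_a','pump_a'):
        for d in finder.pinpoint(c,n)[:4]: print(c,n,round(d['score'],2),[round(float(v)) for v in d['centre']])
print(optics.camera_info('wrist'))
E
```

```text
pics
{'time': 0.0, 'tcp_pos': array([ 156.05536944, -630.31241463,  249.24981769]), 'tcp_rot': array([ 9.92637301e-01,  1.21120684e-01, -9.51511711e-05, -9.79358893e-04]), 'force': array([-0.09584117,  0.67157501, -0.79962875]), 'opening': 85.62885696273496}
{'fov_y': 54.1382751287951, 'cx': 320.05210682172054, 'cy': 236.7051522468815, 'k1': -0.1271530208509199, 'eye': array([1144.92293105,  631.29118244,  969.24652423]), 'rotation': array([0.13727565, 0.38775757, 0.85029544, 0.32832472])}
scene row_centre 0.6 [576, 21, 32]
scene row_centre 0.36 [582, 21, -3]
scene row_centre 0.18 [513, 175, 144]
scene fixture 0.8 [581, 22, -2]
scene fixture 0.74 [659, 436, -2]
scene bar_handle 0.89 [510, 172, 140]
scene bar_handle 0.54 [369, 403, 0]
scene reject_tub 0.82 [424, -183, 0]
scene reject_tub 0.66 [457, -356, 0]
scene head_a 0.61 [481, 23, 184]
scene head_a 0.52 [484, 96, 186]
scene head_a 0.51 [484, -53, 180]
scene head_a 0.42 [566, -499, 14]
scene pump_a 0.71 [656, -656, 25]
{'fov_y': 44.38976502071958, 'cx': 325.42374306399944, 'cy': 239.94439593352533, 'k1': 0.06651249846594957, 'eye':
[... 408 characters left out ...]
a 0.56 [482, 100, 185]
top head_a 0.55 [482, -55, 181]
top head_a 0.55 [664, 438, 0]
top head_a 0.48 [483, 24, 182]
top pump_a 0.73 [576, 98, 27]
top pump_a 0.72 [651, -658, 26]
top pump_a 0.53 [580, 18, 31]
top pump_a 0.45 [574, -53, 30]
{'fov_y': 66.37601818703321, 'cx': 321.8865274454759, 'cy': 240.851560834521, 'k1': -0.05317717919068494, 'T_tool_cam': array([[-1.11092775e-04,  9.47256466e-01,  3.20476480e-01,
         8.17228850e+01],
       [ 9.99999745e-01, -1.20979165e-04,  7.04235904e-04,
        -1.70861536e-02],
       [ 7.05862991e-04,  3.20476477e-01, -9.47256211e-01,
        -1.22088740e+02],
       [ 0.00000000e+00,  0.00000000e+00,  0.00000000e+00,
         1.00000000e+00]])}
```

View pics/scene0.png

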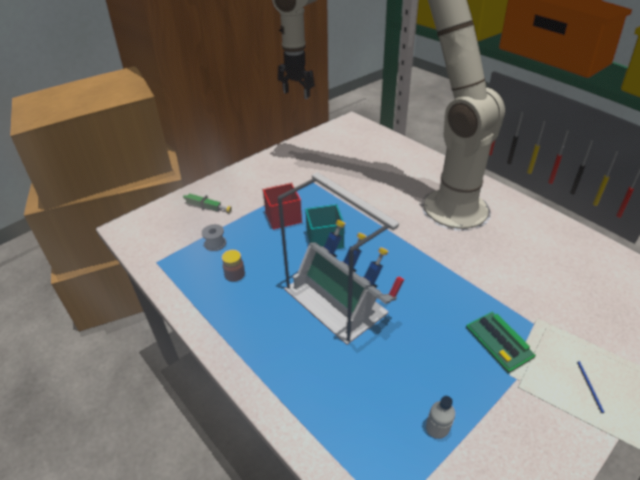

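View pics/top0.png

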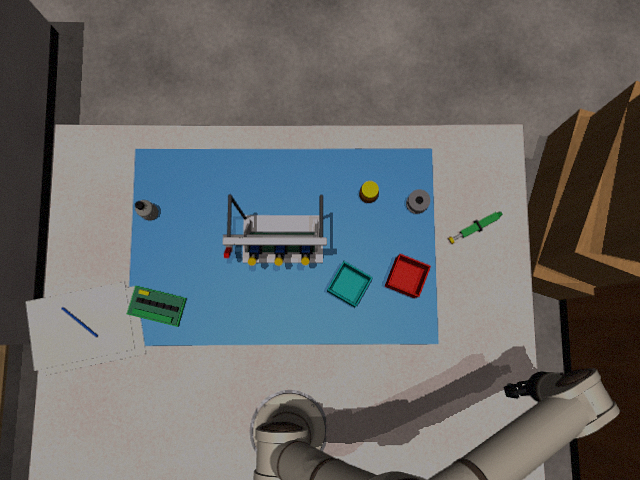

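The top picture shows the three blue pumps with yellow heads at about (252,262), (279,262) and (305,262), and the red handle at (228,252). The red tub is at (408,276). The look-alikes are the green pump at (480,226) and the turquoise tub at (349,284). I choose the blue pumps in the fixture and the red tub, and check both in a close crop next.

```bash
python3 - <<'E'
import cv2
a=cv2.imread('pics/top0.png'); 
c=cv2.resize(a[185:310,210:440],None,fx=3.4,fy=3.4,interpolation=cv2.INTER_CUBIC); cv2.imwrite('pics/crop0.png',c)
E
python3 -m inch '0 0 0.1 0 0 0.055 1; 0 0 0.1 0 0 0.055 1; 0 0 0.1 0 0 0.055 1; 0 0.1 0.1 0 0 0.055 1; 0 0.1 0.1 0 0 0.055 1' 40
python3 -c "
from station import env;print(env.sense())"
```

```text
time: 1.32
tcp_pos: [156.2, -550.1, 451.2]
tcp_rot: [0.849, 0.528, 0.0, -0.0]
force: [-0.2, -0.5, 1.1]
opening: 85.1
{'time': 1.325, 'joints': array([ 1.76417087,  0.25877837, -0.65117022,  1.45404317,  0.15591372,
        1.48138281,  0.65650012]), 'joint_velocities': array([ 0.38092108, -0.72178946, -0.36716254,  0.1873219 , -0.32160609,
        0.45003429,  1.40260558]), 'joint_efforts': array([ -3.13763648, -37.0757103 ,  -4.25683066, -30.15642643,
         0.3661949 ,  -0.59210764,  -1.90799005]), 'tcp_pos': array([ 156.24344296, -550.08434064,  451.2417739 ]), 'tcp_rot': array([ 8.49340982e-01,  5.27844513e-01,  2.37192305e-04, -1.00628645e-04]), 'force': array([-0.22407948, -0.51397465,  1.06402578]), 'ft_torque': array([-0.0042204,  0.036671 ,  0.0071053]), 'opening': 85.14639483492698}
```

View pics/crop0.png

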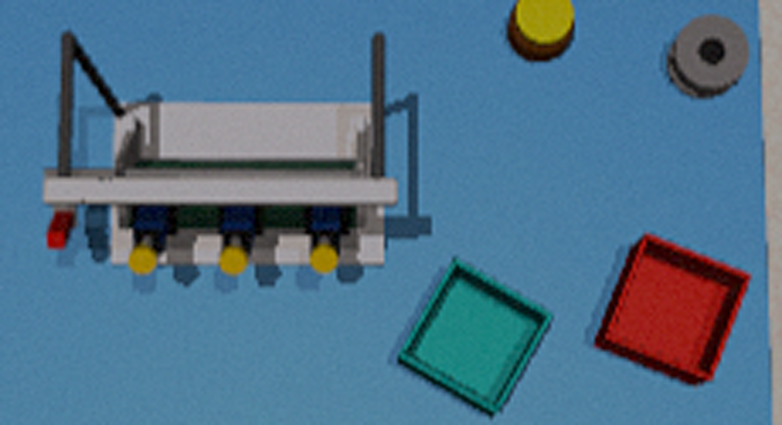

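The crop confirms the choice: three blue pumps with yellow heads, the red handle at the left end, the red tub at right and the turquoise tub beside it.

```bash

python3 -m inch '0 0.1 0 0 0 0.055 1; 0 0.1 0 0 0 0.055 1; 0 0.1 0 0 0 0.055 1; 0.02 0.1 0 0 0 0.055 1; 0.05 0.1 0 0 0 0.055 1; 0.05 0.1 0 0 0 0.055 1; 0.05 0.1 0 0 0 0.055 1; 0.05 0.1 0 0 0 0.055 1;0.05 0.1 0 0 0 0.055 1;0.05 0.1 0 0 0 0.055 1' 40
python3 -c "
from station import env;print(env.sense()['joints'])"
```

```text
time: 2.58
tcp_pos: [272.0, -178.1, 451.1]
tcp_rot: [0.211, 0.977, -0.001, 0.001]
force: [0.4, 1.5, -0.3]
opening: 85.4
[ 1.06435268 -0.30544779 -0.41525569  1.93507963 -0.12055727  1.4857068
  1.82202227]
```

```bash

python3 -m inch '0.08 0.1 0 0 0 0.045 1; 0.08 0.1 0 0 0 0.045 1; 0.08 0.1 0 0 0 0.045 1; 0.06 0.1 0 0 -0.056 0 1; 0 0.1 0 0 -0.056 0 1; 0 0 -0.05 0 -0.055 0 1;0 0 -0.05 0 0 0 1; 0 0 0 0 0 0 1' 40
cat > h.py <<'E'
from station import env, optics, finder
import numpy as np, cv2
from scipy.spatial.transform import Rotation as R
def tool():
    s=env.sense(); T=np.eye(4); T[:3,:3]=R.from_quat(s['tcp_rot']).as_matrix(); T[:3,3]=s['tcp_pos']; return T
def cam(name,T=None):
    i=optics.camera_info(name)
    if name=='wrist': return i,(tool() if T is None else T)@i['T_tool_cam']
    M=np.eye(4); M[:3,:3]=R.from_quat(i['rotation']).as_matrix(); M[:3,3]=i['eye']; return i,M
def ray(name,uv,T=None):
    i,M=cam(name,T); f=240/np.tan(np.radians(i['fov_y']/2))
    d=np.array([(uv[0]-i['cx'])/f,(uv[1]-i['cy'])/f]); u=d.copy()
    for _ in range(30): u=d/(1+i['k1']*(u@u))
    v=M[:3,:3]@np.array([u[0],-u[1],-1.]); return M[:3,3],v/np.linalg.norm(v)
def proj(name,P,T=None):
    i,M=cam(name,T); f=240/np.tan(np.radians(i['fov_y']/2))
    p=np.linalg.inv(M)@np.r_[P,1]; u=np.array([p[0],-p[1]])/-p[2]; u=u*(1+i['k1']*(u@u)); return u*f+[i['cx'],i['cy']]
def atz(name,uv,z,T=None):
    o,v=ray(name,uv,T); return o+v*(z-o[2])/v[2]
def st():
    s=env.sense(); print(round(s['time'],2),'tcp',s['tcp_pos'].round(1),'R',R.from_quat(s['tcp_rot']).as_matrix().round(3).tolist(),'F',s['force'].round(1),'open',round(float(s['opening']),1),'J',s['joints'].round(2)); return s
E
python3 - <<'E'
from h import *
st(); T=tool(); im=optics.capture('wrist'); cv2.imwrite('pics/w1.png',im[:,:,::-1])
for n in('row_centre','bar_handle','head_a'):
    for d in finder.pinpoint('wrist',n)[:4]: print(n,round(d['score'],2),[round(float(v)) for v in d['centre']])
E
```

```text
time: 3.58
tcp_pos: [435.2, 22.1, 362.9]
tcp_rot: [0.001, 0.98, -0.009, 0.197]
force: [0.3, -0.9, 0.2]
opening: 85.3
3.58 tcp [435.2  22.1 362.9] R [[-0.923, 0.005, 0.385], [-0.001, 1.0, -0.017], [-0.386, -0.016, -0.923]] F [ 0.3 -0.9  0.2] open 85.3 J [ 0.36 -0.29 -0.42  2.18 -0.1   0.84  1.55]
bar_handle 0.57 [515, 176, 148]
head_a 0.86 [482, 23, 187]
head_a 0.78 [484, -56, 181]
head_a 0.76 [482, 97, 185]
```

View pics/w1.png

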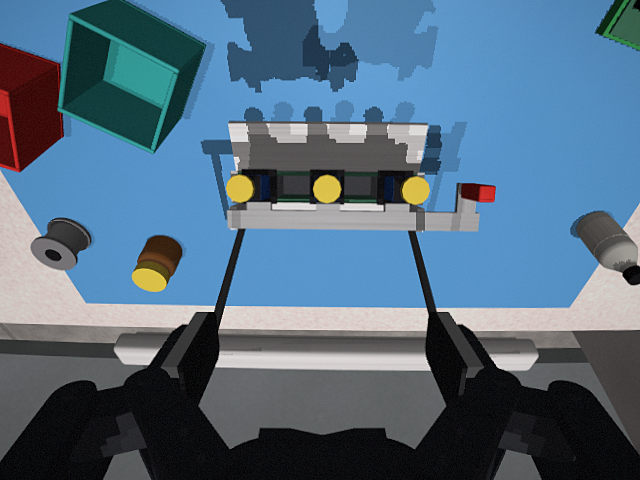

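Wrist picture: the three yellow heads are at (240,188), (327,188) and (415,190), with the red handle at (480,193). The fingers and the lamp show below. Next I fit the fixture pose from the wrist and top pictures.

```bash
cat > fit.py <<'E'
from h import *
from scipy.optimize import least_squares
def blobs(im,lo,hi,amin):
    m=cv2.inRange(cv2.cvtColor(im,cv2.COLOR_BGR2HSV),lo,hi)
    n,_,s,c=cv2.connectedComponentsWithStats(m); return [(c[i].round(1),s[i,4]) for i in range(1,n) if s[i,4]>=amin]
E
python3 - <<'E'
from fit import *
T=tool()
w=cv2.imread('pics/w1.png'); t=cv2.imread('pics/top0.png')
W=blobs(w,(20,100,120),(34,255,255),200); print(W)
Tt=blobs(t,(20,100,120),(34,255,255),15); print(Tt)
Wr=blobs(w,(0,150,100),(6,255,255),80); print(Wr)
W=sorted([c for c,a in W if c[1]<220],key=lambda c:-c[0])   # +y is right
Tt=sorted([c for c,a in Tt if 255<c[1]<268 and c[0]<315],key=lambda c:c[0])
# both sorted from +y to -y
W=sorted(W,key=lambda c:-c[0])
print(W,Tt)
def head(p,i):
    y=[75,0,-75][i]; L=182-p[3+i]
    c,s=np.cos(p[2]),np.sin(p[2]); l=np.array([-.5*L,y,.866*L])
    return np.array([p[0]+c*l[0]-s*l[1],p[1]+s*l[0]+c*l[1],30+l[2]])
def res(p,use):
    r=[]
    for i in range(3):
        if 'w' in use: r+=list(proj('wrist',head(p,i),T)-W[i])
        if 't' in use: r+=list((proj('top',head(p,i))-Tt[i])*1)
        r.append((p[3+i]-2.5)/2.5*.5)
    return r
for u in('w','t','wt'):
    s=least_squares(res,[574,23,0,2,2,2],args=(u,)); print(u,s.x.round(3),np.degrees(s.x[2]).round(2),s.fun.round(1))
E
```

```text
[(array([239.4, 188.3]), np.int32(591)), (array([326.6, 188.6]), np.int32(622)), (array([415.3, 190.1]), np.int32(609)), (array([148.7, 279.4]), np.int32(605))]
[(array([369.8, 188.6]), np.int32(217)), (array([451.4, 239.6]), np.int32(16)), (array([304.7, 260.8]), np.int32(50)), (array([251.4, 261.1]), np.int32(50)), (array([278. , 261.5]), np.int32(50)), (array([143.2, 292.1]), np.int32(37))]
[(array([  8.6, 126. ]), np.int32(558)), (array([486.4, 193.4]), np.int32(242))]
[array([415.3, 190.1]), array([326.6, 188.6]), array([239.4, 188.3])] [array([251.4, 261.1]), array([278. , 261.5]), array([304.7, 260.8])]
w [ 5.75876e+02  2.10480e+01 -9.00000e-03  2.59400e+00  3.10800e+00
  4.19900e+00] -0.5 [ 0.1 -0.2  0.   0.2  0.3  0.1 -0.3 -0.1  0.3]
t [5.71123e+02 2.16290e+01 2.00000e-03 3.02200e+00 1.62500e+00 2.91300e+00] 0.09 [-0.1  0.1  0.1  0.  -0.2 -0.2  0.1  0.1  0.1]
wt [ 5.75304e+02  2.10260e+01 -8.00000e-03  8.33000e-01 -1.65400e+00
  3.07000e+00] -0.45 [ 0.6 -0.6 -0.3 -1.3 -0.3  0.1  0.1 -0.1 -1.3 -0.8 -0.8 -0.5 -0.  -1.1
  0.1]
```

```bash

python3 -m inch '0 0 -0.05 0.005 -0.02 0.0015 -1; 0 0 -0.05 0 -0.02 0 -1; 0.01 0 -0.07 0 0 0 -1; 0.01 0 -0.07 0 0 0 -1; 0.016 -0.002 -0.05 0 0 0 -1; 0 0 0 0 0 0 -1; 0 0 0 0 0 0 -1' 40
python3 -c "
from h import *
st()"
```

```text
time: 4.65
tcp_pos: [453.0, 20.2, 249.2]
tcp_rot: [0.002, 0.966, -0.001, 0.26]
force: [0.7, -1.3, 0.6]
opening: 0.1
4.65 tcp [453.   20.2 249.2] R [[-0.865, 0.004, 0.502], [0.004, 1.0, -0.002], [-0.502, 0.0, -0.865]] F [ 0.7 -1.3  0.6] open 0.1 J [ 0.14 -0.15 -0.28  2.42  0.1   0.35  1.33]
```

```bash

python3 -m inch '0.015 0.003 -0.035 0 0 0 -1; 0.0150 0 -0.035 0 0 0 -1; 0.0105 0 -0.022 0 0 0 -1; 0 0 0 0 0 0 -1' 40
cat > t.py <<'E'
from h import *
s=st(); c=np.array([574.5,21.3,30]); d=s['tcp_pos']-c; a=np.array([-.5,0,.866]); print('along',(d@a).round(1),'perp',(d@[.866,0,.5]).round(1),'y',d[1].round(1),'Fax',(s['force']@a).round(1))
E
python3 t.py
```

```text
time: 5.15
tcp_pos: [468.9, 21.2, 211.8]
tcp_rot: [0.002, 0.966, -0.001, 0.259]
force: [0.5, 0.1, 0.1]
opening: 0.1
5.15 tcp [468.9  21.2 211.8] R [[-0.865, 0.004, 0.501], [0.003, 1.0, -0.003], [-0.501, -0.001, -0.865]] F [0.5 0.1 0.1] open 0.1 J [ 0.41 -0.03 -0.56  2.42  0.27  0.23  1.17]
along 210.3 perp -0.6 y -0.1 Fax -0.1
```

```bash

python3 -m inch '0.005 0 -0.0087 0 0 0 -1; 0.005 0 -0.0087 0 0 0 -1; 0.005 0 -0.0087 0 0 0 -1; 0 0 0 0 0 0 -1' 40
python3 t.py
```

```text
time: 5.65
tcp_pos: [474.9, 21.6, 201.7]
tcp_rot: [0.001, 0.966, -0.001, 0.26]
force: [-0.0, -0.0, -0.4]
opening: 0.3
5.65 tcp [474.9  21.6 201.7] R [[-0.865, 0.003, 0.502], [0.002, 1.0, -0.002], [-0.502, -0.001, -0.865]] F [-0.  -0.  -0.4] open 0.3 J [ 0.41  0.01 -0.57  2.42  0.42  0.21  1.02]
along 198.5 perp -0.4 y 0.3 Fax -0.3
```

```bash

python3 -m inch '0.005 0 -0.0087 0 0 0 -1; 0.005 0 -0.0087 0 0 0 -1' 40
python3 t.py
python3 -m inch '0.005 0 -0.0087 0 0 0 -1; 0.005 0 -0.0087 0 0 0 -1' 40
python3 t.py
```

```text
time: 5.9
tcp_pos: [479.0, 21.7, 194.9]
tcp_rot: [0.001, 0.966, -0.001, 0.26]
force: [-1.1, 0.0, 3.3]
opening: -0.3
5.9 tcp [479.   21.7 194.9] R [[-0.865, 0.003, 0.502], [0.002, 1.0, -0.003], [-0.502, -0.001, -0.865]] F [-1.1  0.   3.3] open -0.3 J [ 0.41  0.04 -0.57  2.42  0.54  0.2   0.91]
along 190.6 perp -0.2 y 0.4 Fax 3.4
time: 6.15
tcp_pos: [484.9, 22.0, 191.1]
tcp_rot: [0.0, 0.965, -0.002, 0.263]
force: [-66.4, 0.2, 102.8]
opening: 0.3
6.15 tcp [484.9  22.  191.1] R [[-0.862, 0.002, 0.508], [-0.0, 1.0, -0.005], [-0.508, -0.005, -0.862]] F [-66.4   0.2 102.8] open 0.3 J [ 0.51  0.07 -0.68  2.41  0.71  0.2   0.75]
along 184.3 perp 2.9 y 0.7 Fax 122.2
```

The middle pump stopped dead, with a large force. I back off at once.

```bash

python3 -m inch '-0.008 -0.0015 0.0087 0 0 0 -1; -0.005 0 0.01 0 0 0 -1' 40
python3 t.py
```

```text
time: 6.4
tcp_pos: [477.3, 20.9, 195.3]
tcp_rot: [0.001, 0.966, -0.001, 0.26]
force: [0.3, -0.6, 0.2]
opening: -0.1
6.4 tcp [477.3  20.9 195.3] R [[-0.865, 0.003, 0.502], [0.002, 1.0, -0.003], [-0.502, -0.002, -0.865]] F [ 0.3 -0.6  0.2] open -0.1 J [ 0.58  0.04 -0.74  2.42  0.56  0.2   0.9 ]
along 191.8 perp -1.5 y -0.4 Fax 0.0
```

```bash

python3 -m inch '-0.015 0 0.026 0 0 0 -1; -0.012 0 0.026 0 0 0 -1; 0 0.0645 0 0 0 0 -1; 0 0.0645 0 0 0 0 -1; 0 0.0625 0 0 0 0 -1; 0 0 0 0 0 0 -1' 40
python3 t.py
```

```text
time: 7.15
tcp_pos: [466.7, 99.7, 215.9]
tcp_rot: [-0.0, 0.966, -0.0, 0.26]
force: [0.1, -0.2, -0.8]
opening: 0.1
7.15 tcp [466.7  99.7 215.9] R [[-0.865, -0.001, 0.502], [-0.001, 1.0, -0.0], [-0.502, -0.001, -0.865]] F [ 0.1 -0.2 -0.8] open 0.1 J [ 0.63  0.   -1.02  2.38  0.65  0.33  0.61]
along 214.9 perp -0.4 y 78.4 Fax -0.7
```

```bash

python3 -m inch '0.01 -0.008 -0.0174 0 0 0 -1; 0.01 0 -0.0174 0 0 0 -1; 0 0 0 0 0 0 -1' 40
python3 t.py
python3 -m inch '0.005 0 -0.0087 0 0 0 -1; 0.0025 0 -0.0044 0 0 0 -1' 40
python3 t.py
```

```text
time: 7.52
tcp_pos: [474.0, 93.6, 200.7]
tcp_rot: [0.002, 0.966, -0.001, 0.258]
force: [0.2, 0.6, -0.5]
opening: 0.5
7.53 tcp [474.   93.6 200.7] R [[-0.866, 0.004, 0.499], [0.003, 1.0, -0.003], [-0.499, -0.001, -0.866]] F [ 0.2  0.6 -0.5] open 0.5 J [ 0.6   0.08 -1.    2.39  0.87  0.33  0.41]
along 198.1 perp -1.7 y 72.3 Fax -0.5
time: 7.78
tcp_pos: [477.2, 94.1, 196.1]
tcp_rot: [0.001, 0.966, -0.001, 0.259]
force: [-2.0, 1.1, 3.3]
opening: -0.4
7.78 tcp [477.2  94.1 196.1] R [[-0.866, 0.003, 0.501], [0.002, 1.0, -0.003], [-0.501, -0.001, -0.866]] F [-2.   1.1  3.3] open -0.4 J [ 0.58  0.1  -0.98  2.38  0.94  0.34  0.34]
along 192.5 perp -1.2 y 72.8 Fax 3.9
```

Sliding at about 4 N now. I continue in small steps.

```bash

for k in 1; do
python3 -m inch '0.0025 0 -0.0044 0 0 0 -1;0.0025 0 -0.0044 0 0 0 -1' 40 >/dev/null; python3 t.py | tail -1
python3 -m inch '0.0013 0 -0.0022 0 0 0 -1' 40 >/dev/null; python3 t.py | tail -1
done
```

```text
along 188.2 perp -1.2 y 73.2 Fax 2.9
along 187.1 perp -1.3 y 73.3 Fax 4.2
```

```bash

python3 -m inch '0.0013 0 -0.0022 0 0 0 -1' >/dev/null; python3 t.py | tail -1
python3 -m inch '0.0013 0 -0.0022 0 0 0 -1'  >/dev/null; python3 t.py | tail -1
```

```text
along 186.1 perp -1.3 y 73.3 Fax 4.1
along 185.1 perp -1.2 y 73.3 Fax 3.8
```

```bash

python3 -m inch '0.0013 0 -0.0022 0 0 0 -1' >/dev/null; python3 t.py | tail -1
python3 -m inch '0.0013 0 -0.0022 0 0 0 -1'  >/dev/null; python3 t.py | tail -1
```

```text
along 184.0 perp -1.2 y 73.3 Fax 4.8
along 183.0 perp -1.2 y 73.3 Fax 4.6
```

```bash

python3 -m inch '0.0025 0 -0.0044 0 0 0 -1;0.0025 0 -0.0044 0 0 0 -1' >/dev/null; python3 t.py | tail -1
python3 -m inch '0.0013 0 -0.0022 0 0 0 -1;0.0013 0 -0.0022 0 0 0 -1'  >/dev/null; python3 t.py | tail -1
python3 -m inch '0.0013 0 -0.0022 0 0 0 -1'  >/dev/null; python3 t.py | tail -1
```

```text
along 178.9 perp -1.1 y 73.3 Fax 4.5
along 176.9 perp -1.1 y 73.3 Fax 3.7
along 175.9 perp -1.1 y 73.3 Fax 3.0
```

```bash

python3 -m inch '0.0013 0 -0.0022 0 0 0 -1'  >/dev/null; python3 t.py | tail -1
python3 -m inch '0.0013 0 -0.0022 0 0 0 -1'  >/dev/null; python3 t.py | tail -1
```

```text
along 174.9 perp -1.1 y 73.3 Fax 4.0
along 173.9 perp -1.1 y 73.3 Fax 4.2
```

```bash

python3 -m inch '0.0013 0 -0.0022 0 0 0 -1'  >/dev/null; python3 t.py | tail -1
```

```text
along 172.8 perp -1.1 y 73.3 Fax 4.3
```

```bash

python3 -m inch '0.0013 0 -0.0022 0 0 0 -1'  >/dev/null; python3 t.py | tail -1
```

```text
along 171.8 perp -1.1 y 73.3 Fax 3.9
```

```bash

python3 -m inch '0.0013 0 -0.0022 0 0 0 -1'  >/dev/null; python3 t.py | tail -1
```

```text
along 170.8 perp -1.0 y 73.3 Fax 3.3
```

```bash

python3 -m inch '0.0006 0 -0.0011 0 0 0 -1'  >/dev/null; python3 t.py | tail -1
```

```text
along 170.3 perp -1.1 y 73.3 Fax 4.0
```

```bash

python3 -m inch '0.0006 0 -0.0011 0 0 0 -1'  >/dev/null; python3 t.py | tail -1
```

```text
along 169.9 perp -1.0 y 73.4 Fax 11.6
```

```bash

python3 -m inch '-0.014 0 0.0245 0 0 0 -1; -0.014 0 0.0245 0 0 0 -1;-0.014 0 0.0245 0 0 0 -1;-0.014 -0.02 0.024 0 0 0 -1; 0 -0.08 0 0 0 0 -1; 0 -0.09 0 0 0 0 -1;0 -0.09 0 0 0 0 -1;0 -0.09 0 0 0 0 -1; 0 0 0 0 0 0 -1' 40
python3 t.py
```

```text
time: 11.28
tcp_pos: [464.8, -39.4, 213.9]
tcp_rot: [0.004, 0.967, -0.0, 0.256]
force: [-0.7, 1.0, -0.1]
opening: -0.1
11.28 tcp [464.8 -39.4 213.9] R [[-0.869, 0.007, 0.496], [0.007, 1.0, -0.002], [-0.496, 0.001, -0.869]] F [-0.7  1.  -0.1] open -0.1 J [ 0.72 -0.04 -0.66  2.42 -0.21  0.24  1.81]
along 214.1 perp -3.1 y -60.7 Fax 0.2
```

```bash

python3 -m inch '0.0065 -0.018 0.003 0 -0.002 0 -1; 0 -0.018 0 0 0 0 -1; 0.008 0 -0.014 0 0 0 -1;0 0 0 0 0 0 -1' 40
python3 t.py
```

```text
time: 11.78
tcp_pos: [470.9, -50.7, 209.5]
tcp_rot: [0.001, 0.966, 0.0, 0.259]
force: [-0.0, -0.5, -0.2]
opening: -0.1
11.78 tcp [470.9 -50.7 209.5] R [[-0.866, 0.001, 0.501], [0.002, 1.0, 0.001], [-0.501, 0.001, -0.866]] F [-0.  -0.5 -0.2] open -0.1 J [ 0.73 -0.01 -0.64  2.41 -0.24  0.22  1.88]
along 207.2 perp -0.0 y -72.0 Fax -0.1
```

```bash

python3 -m inch '0.005 -0.003 -0.0087 0 0 0 -1;0.005 0 -0.0087 0 0 0 -1;0.005 0 -0.0087 0 0 0 -1;0.004 0 -0.0065 0 0 0 -1' >/dev/null; python3 t.py
python3 -m inch '0.0013 0 -0.0022 0 0 0 -1'  >/dev/null; python3 t.py | tail -1
python3 -m inch '0.0013 0 -0.0022 0 0 0 -1'  >/dev/null; python3 t.py | tail -1
```

```text
12.28 tcp [479.2 -53.5 200.1] R [[-0.866, 0.002, 0.499], [0.002, 1.0, -0.0], [-0.499, 0.001, -0.866]] F [-2.4  0.1  2.9] open -0.0 J [ 0.69  0.03 -0.61  2.4  -0.13  0.19  1.78]
along 194.9 perp 2.5 y -74.8 Fax 3.7
along 194.5 perp 3.1 y -74.8 Fax 4.6
along 194.0 perp 3.2 y -74.8 Fax 3.6
```

```bash

python3 -m inch '0 0 0 0 0.017 0 -1;0 0 0 0 0.017 0 -1;0 0 0 0 0 0 -1' >/dev/null; python3 t.py
python3 -m inch '0.0013 0 -0.0022 0 0 0 -1'  >/dev/null; python3 t.py | tail -1
python3 -m inch '0.0013 0 -0.0022 0 0 0 -1'  >/dev/null; python3 t.py | tail -1
```

```text
12.9 tcp [481.2 -53.4 200.1] R [[-0.915, 0.001, 0.404], [0.002, 1.0, 0.0], [-0.404, 0.001, -0.915]] F [-2.2  0.5  2.9] open -0.1 J [ 0.63  0.07 -0.57  2.32  0.02  0.35  1.63]
along 194.0 perp 4.3 y -74.7 Fax 3.6
along 193.0 perp 3.2 y -74.8 Fax 4.1
along 192.0 perp 3.2 y -74.8 Fax 4.5
```

```bash

python3 -m inch '0.0013 0 -0.0022 0 0 0 -1; 0.0013 0 -0.0022 0 0 0 -1;0.0013 0 -0.0022 0 0 0 -1'  >/dev/null; python3 t.py | tail -1
python3 -m inch '0.0013 0 -0.0022 0 0 0 -1'  >/dev/null; python3 t.py | tail -1
```

```text
along 188.8 perp 3.3 y -74.8 Fax 4.0
along 187.8 perp 3.3 y -74.9 Fax 3.4
```

```bash

python3 -m inch '0.0013 0 -0.0022 0 0 0 -1'  >/dev/null; python3 t.py | tail -1
python3 -m inch '0.0013 0 -0.0022 0 0 0 -1'  >/dev/null; python3 t.py | tail -1
```

```text
along 186.8 perp 3.3 y -74.9 Fax 5.0
along 185.7 perp 3.3 y -74.9 Fax 3.7
```

```bash

python3 -m inch '0.0013 0 -0.0022 0 0 0 -1'  >/dev/null; python3 t.py | tail -1
python3 -m inch '0.0013 0 -0.0022 0 0 0 -1'  >/dev/null; python3 t.py | tail -1
```

```text
along 184.7 perp 3.3 y -74.9 Fax 4.3
along 183.7 perp 3.4 y -74.9 Fax 3.0
```

Past the stick point, so this one is sound and the middle pump is the sticking one. Continue to home.

```bash

python3 -m inch '0.0025 0 -0.0044 0 0 0 -1;0.0025 0 -0.0044 0 0 0 -1;0.0025 0 -0.0044 0 0 0 -1;0.0025 0 -0.0044 0 0 0 -1' >/dev/null; python3 t.py | tail -1
python3 -m inch '0.0013 0 -0.0022 0 0 0 -1;0.0013 0 -0.0022 0 0 0 -1'  >/dev/null; python3 t.py | tail -1
```

```text
along 175.5 perp 3.4 y -74.9 Fax 4.9
along 173.5 perp 3.4 y -74.9 Fax 4.5
```

```bash

python3 -m inch '0.0013 0 -0.0022 0 0 0 -1'  >/dev/null; python3 t.py | tail -1
```

```text
along 172.5 perp 3.5 y -74.9 Fax 4.3
```

```bash

python3 -m inch '0.0013 0 -0.0022 0 0 0 -1'  >/dev/null; python3 t.py | tail -1
```

```text
along 171.5 perp 3.5 y -74.8 Fax 3.6
```

```bash

python3 -m inch '0.0006 0 -0.0011 0 0 0 -1'  >/dev/null; python3 t.py | tail -1
```

```text
along 171.0 perp 3.6 y -74.9 Fax 8.4
```

```bash

python3 -m inch '0.0006 0 -0.0011 0 0 0 -1'  >/dev/null; python3 t.py | tail -1
```

```text
along 170.8 perp 3.7 y -75.0 Fax 15.2
```

```bash

python3 -m inch '-0.012 0 0.026 0 0 0 -1; -0.014 0 0.026 0 0 0 -1;-0.014 0 0.0245 0 0 0 -1;-0.014 0.03 0.024 0 0 0 -1; -0.004 0.09 0.01 0 0 0 0.1; 0 0.1 0 0 -0.011 0 0.1;0 0.1 0 0 -0.011 0 0.1;0 0.1 0 0 -0.012 0 0.1;0 0.1 0 0 0 0 0.1; 0 0.09 0 0 0 0 0.1' 40
python3 -m inch '0 0 0 0 0 0 0.1'
python3 t.py
python3 - <<'E'
from fit import *
T=tool(); im=optics.capture('wrist'); cv2.imwrite('pics/w2.png',im[:,:,::-1])
for n in('bar_handle','head_a'):
    for d in finder.pinpoint('wrist',n)[:4]: print(n,round(d['score'],2),[round(float(v)) for v in d['centre']])
E
```

```text
time: 16.65
tcp_pos: [467.6, 177.6, 222.7]
tcp_rot: [0.001, 0.968, -0.002, 0.251]
force: [0.4, -0.3, -0.5]
opening: 46.7
time: 16.77
tcp_pos: [467.6, 180.2, 222.8]
tcp_rot: [-0.001, 0.968, 0.0, 0.25]
force: [-0.1, 0.2, 0.1]
opening: 46.9
16.77 tcp [467.6 180.2 222.8] R [[-0.875, -0.003, 0.485], [-0.003, 1.0, 0.001], [-0.485, -0.001, -0.875]] F [-0.1  0.2  0.1] open 46.9 J [ 0.35  0.1  -0.99  2.29  0.82  0.51  0.28]
along 220.5 perp 3.8 y 158.9 Fax 0.1
bar_handle 0.67 [514, 173, 145]
head_a 0.9 [489, 24, 174]
head_a 0.79 [495, 102, 162]
```

View pics/w2.png

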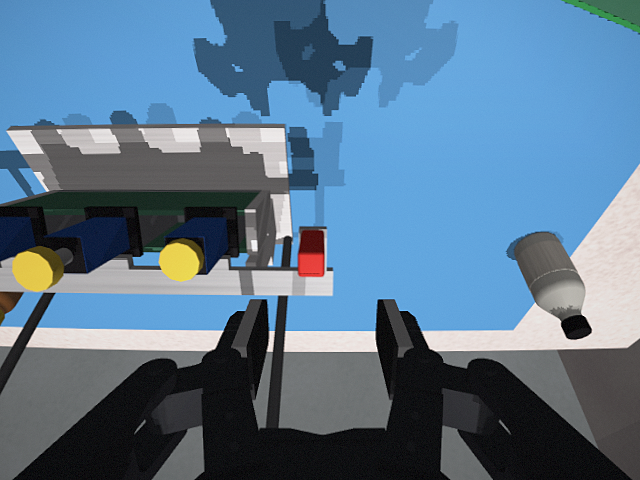

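The middle head (37,270) stands visibly higher than the end head (181,260). The red handle's top face is at about (312,264), between the jaws.

```bash
python3 - <<'E'
from fit import *
w=cv2.imread('pics/w2.png')
print(blobs(w,(0,150,215),(8,255,255),50),blobs(w,(20,100,120),(34,255,255),200))
T=tool()
for z in(150,154,158): print(z,atz('wrist',(312,264),z,T).round(1))
for n,P in(('A',[574.5-76,96.3,30+152*.866]),('B',[574.5-84.5,21.3,30+169*.866]),('hand',[574.5-71.5,172.3,153.8])): print(n,proj('wrist',P,T).round(1))
E
```

```text
[(array([311.1, 264.8]), np.int32(467))] [(array([178.8, 261.7]), np.int32(1221)), (array([ 32.4, 271.1]), np.int32(1281))]
150 [507.8 169.1 150. ]
154 [502.8 169.3 154. ]
158 [497.8 169.5 158. ]
A [183.2 269.6]
B [ 36.7 280.8]
hand [317.1 264. ]
```

```bash

python3 -m inch '0.0085 -0.024 -0.027 0 -0.004 0 0.1; 0.02 0 -0.036 0 0 0 0.1;0.02 0 -0.036 0 0 0 0.1;0.02 0 -0.036 0 0 0 0.1;0.02 0 -0.036 0 0 0 0.1;0.02 0 -0.036 0 0 0 0.1; 0 0 0 0 0 0 0.1' 40
python3 t.py
python3 - <<'E'
from fit import *
T=tool(); im=optics.capture('wrist'); cv2.imwrite('pics/w3.png',im[:,:,::-1])
E
```

```text
time: 17.8
tcp_pos: [511.4, 164.9, 138.8]
tcp_rot: [0.002, 0.967, -0.002, 0.255]
force: [0.4, 0.5, 0.3]
opening: 46.7
17.8 tcp [511.4 164.9 138.8] R [[-0.87, 0.006, 0.494], [0.003, 1.0, -0.006], [-0.494, -0.003, -0.87]] F [0.4 0.5 0.3] open 46.7 J [ 0.18  0.36 -0.79  2.3   1.41  0.51 -0.21]
along 125.8 perp -0.3 y 143.6 Fax 0.1
```

View pics/w3.png

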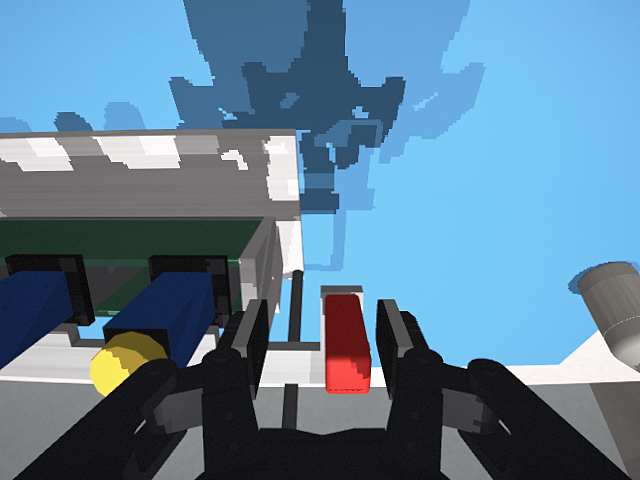

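The red handle (348,345) lies between the pads, about 5 mm right of centre. I centre on it and grip.

```bash

python3 -m inch '0 0.012 0 0 0 0 0.1; 0 0 0 0 0 0 -1;0 0 0 0 0 0 -1;0 0 0 0 0 0 -1' 40
python3 t.py
python3 -m inch '0 0.01 0 0 0 0 -1;0 0.01 0 0 0 0 -1;0 0.01 0 0 0 0 -1;0 0.01 0 0 0 0 -1' 40
python3 t.py
```

```text
time: 18.35
tcp_pos: [512.0, 172.9, 140.7]
tcp_rot: [0.001, 0.966, -0.001, 0.257]
force: [-3.0, 2.0, 6.5]
opening: 15.4
18.35 tcp [512.  172.9 140.7] R [[-0.868, 0.002, 0.497], [0.001, 1.0, -0.001], [-0.497, -0.001, -0.868]] F [-3.   2.   6.5] open 15.4 J [ 0.17  0.37 -0.79  2.29  1.41  0.52 -0.22]
along 127.2 perp 1.2 y 151.6 Fax 7.2
time: 18.85
tcp_pos: [512.1, 186.9, 140.7]
tcp_rot: [0.002, 0.966, -0.002, 0.257]
force: [-5.7, -2.5, 10.1]
opening: 15.4
18.85 tcp [512.1 186.9 140.7] R [[-0.868, 0.005, 0.497], [0.002, 1.0, -0.005], [-0.497, -0.004, -0.868]] F [-5.7 -2.5 10.1] open 15.4 J [ 0.14  0.38 -0.8   2.28  1.4   0.55 -0.23]
along 127.1 perp 1.3 y 165.6 Fax 11.6
```

```bash

python3 -m inch '0 0.01 0 0 0 0 -1;0 0.01 0 0 0 0 -1;0 0.01 0 0 0 0 -1;0 0.01 0 0 0 0 -1' 40
python3 -m inch '0 0.004 0 0 0 0 -1' | grep -E 'pos|force'
python3 -m inch '0 0.003 0 0 0 0 -1' | grep -E 'pos|force'
```

```text
time: 19.35
tcp_pos: [512.2, 202.8, 140.7]
tcp_rot: [0.002, 0.966, -0.002, 0.257]
force: [-5.9, -3.5, 10.4]
opening: 15.5
tcp_pos: [512.2, 204.6, 140.7]
force: [-5.0, -3.6, 9.9]
tcp_pos: [512.2, 205.7, 140.7]
force: [-5.0, -3.4, 10.8]
```

```bash

python3 -m inch '0 0.003 0 0 0 0 -1;0 0.003 0 0 0 0 -1' | grep -E 'pos|force'
```

```text
tcp_pos: [512.2, 208.0, 140.7]
force: [-5.7, -2.7, 9.6]
```

```bash

python3 -m inch '0 0.003 0 0 0 0 -1' | grep -E 'pos|force'
```

```text
tcp_pos: [512.2, 209.2, 140.7]
force: [-5.5, -2.7, 9.2]
```

```bash

python3 -m inch '0 0.003 0 0 0 0 -1' | grep -E 'pos|force'
```

```text
tcp_pos: [512.2, 210.3, 140.7]
force: [-5.1, -2.5, 9.9]
```

```bash

python3 -m inch '0 0.002 0 0 0 0 -1' | grep -E 'pos|force'
```

```text
tcp_pos: [512.2, 210.8, 140.7]
force: [-5.8, -6.0, 11.8]
```

```bash

python3 -m inch '0 0.002 0 0 0 0 -1' | grep -E 'pos|force'
```

```text
tcp_pos: [512.3, 210.9, 140.7]
force: [-8.3, -7.6, 14.4]
```

The bar has reached its end stop (travel about 38 mm, force rising). I release, retreat along the axis, and move in line with the middle pump.

```bash

python3 -m inch '0 0 0 0 0 0 0.1;0 0 0 0 0 0 0.1;0 0 0 0 0 0 0.1; -0.02 0 0.035 0 0 0 0.1; -0.025 0 0.043 0 0 0 0.1;-0.025 0 0.043 0 0 0 0.1;-0.025 0 0.043 0 0.01 0 0.1;-0.017 0 0.03 0 0.01 0 0.1;0 -0.05 0 0 0 0 0.1;0 -0.1 0 0 0 0 0.1' 40
python3 -m inch '0 -0.1 0 0 0 0 0.1;0 -0.1 0 0 0 0 0.1;0 -0.1 0 0 0 0 0.1;0 -0.02 0 0 0 0 0.1;0 0 0 0 0 0 0.1' 40
python3 t.py
python3 - <<'E'
from fit import *
T=tool(); im=optics.capture('wrist'); cv2.imwrite('pics/w4.png',im[:,:,::-1])
im=optics.capture('top'); cv2.imwrite('pics/top4.png',cv2.resize(im[185:310,210:440,::-1],None,fx=3.4,fy=3.4))
E
```

```text
time: 21.6
tcp_pos: [467.3, 154.1, 218.1]
tcp_rot: [-0.0, 0.974, -0.0, 0.227]
force: [0.6, -0.7, 0.3]
opening: 47.3
time: 22.22
tcp_pos: [466.9, 25.3, 217.5]
tcp_rot: [0.002, 0.974, -0.002, 0.226]
force: [-0.1, 0.2, -0.4]
opening: 47.3
22.23 tcp [466.9  25.3 217.5] R [[-0.898, 0.005, 0.44], [0.004, 1.0, -0.004], [-0.44, -0.002, -0.898]] F [-0.1  0.2 -0.4] open 47.3 J [ 0.79 -0.02 -0.93  2.36  0.15  0.35  1.29]
along 216.1 perp 0.6 y 4.0 Fax -0.3
```

View pics/w4.png

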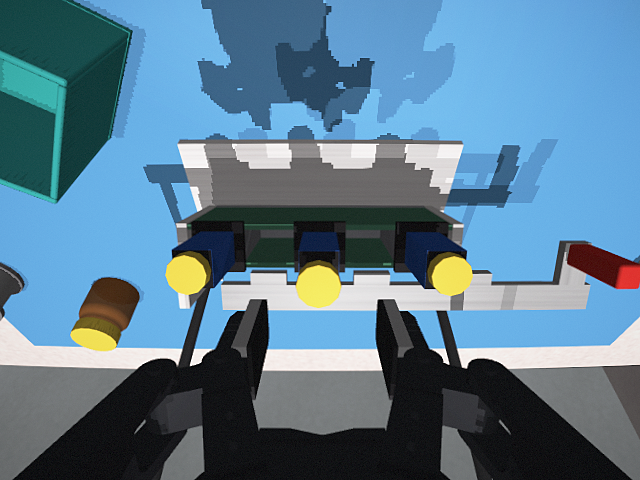

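The bar has moved to the right and its teeth are clear of the collars. The middle head (318,284) is taller than the end heads (188,272) and (449,272), and it is centred between the jaws.

```bash
python3 - <<'E'
from fit import *
w=cv2.imread('pics/w4.png'); T=tool()
print(blobs(w,(20,100,120),(34,255,255),200))
for n,y,L in(('A',75,152),('B',0,169),('C',-75,152)):
    print(n,proj('wrist',[574.5-L/2,21.3+y,30+L*.866],T).round(1))
print(atz('wrist',(318,283.5),30+168.5*.866,T).round(1))
E
```

```text
[(array([185.8, 274.6]), np.int32(1254)), (array([451.7, 275.6]), np.int32(1260)), (array([318.1, 285.9]), np.int32(1487)), (array([ 93.1, 338.9]), np.int32(757))]
A [446.2 281.9]
B [311.7 294.2]
C [179.6 281.9]
[481.8  24.6 175.9]
```

```bash

python3 -m inch '0.02 -0.006 -0.04 0 0 0 0.1; 0.0225 0 -0.04 0 0 0 0.1;0.0225 0 -0.04 0 0 0 0.1;0.0225 0 -0.041 0 0 0 0.1;0.0225 0 -0.041 0 0 0 0.1; 0 0 0 0 0 0 0.1' 60
python3 t.py
python3 - <<'E'
from fit import *
T=tool(); im=optics.capture('wrist'); cv2.imwrite('pics/w5.png',im[:,:,::-1])
E
```

```text
time: 23.08
tcp_pos: [510.7, 25.7, 135.6]
tcp_rot: [-0.0, 0.974, -0.001, 0.225]
force: [-0.2, -0.3, 0.6]
opening: 47.1
23.07 tcp [510.7  25.7 135.6] R [[-0.899, -0.0, 0.438], [-0.001, 1.0, -0.001], [-0.438, -0.001, -0.899]] F [-0.2 -0.3  0.6] open 47.1 J [ 0.41  0.27 -0.61  2.34  1.09  0.25  0.4 ]
along 123.3 perp -2.4 y 4.4 Fax 0.6
```

View pics/w5.png

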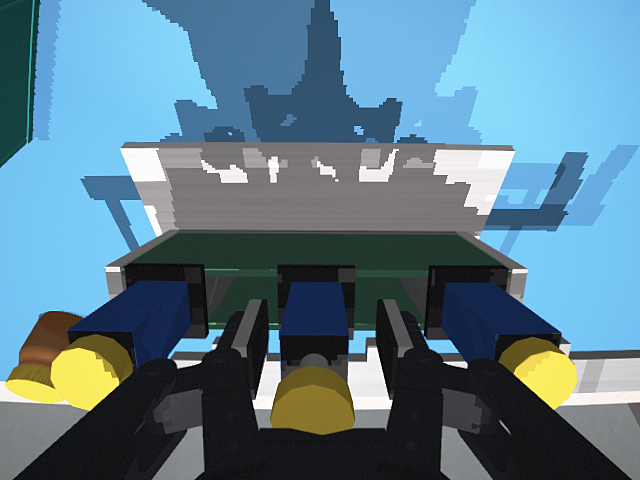

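The blue barrel (316,310) sits between the pads at 250 and 385, and the neighbours are clear. Closing.

```bash

python3 -m inch '0 -0.003 0 0 0 0 0.1;0 0 0 0 0 0 -1;0 0 0 0 0 0 -1;0 0 0 0 0 0 -1' 60
python3 t.py
python3 -m inch '-0.0063 0 0.0109 0 0 0 -1;-0.0063 0 0.0109 0 0 0 -1;-0.0063 0 0.0109 0 0 0 -1' 60
python3 t.py
```

```text
time: 23.62
tcp_pos: [511.2, 22.4, 137.5]
tcp_rot: [0.001, 0.974, -0.002, 0.227]
force: [-3.1, 0.1, 6.6]
opening: 23.0
23.62 tcp [511.2  22.4 137.5] R [[-0.897, 0.003, 0.441], [0.002, 1.0, -0.004], [-0.441, -0.002, -0.897]] F [-3.1  0.1  6.6] open 23.0 J [ 0.42  0.27 -0.61  2.34  1.09  0.25  0.41]
along 124.7 perp -1.0 y 1.1 Fax 7.3
time: 24.0
tcp_pos: [503.5, 22.3, 150.2]
tcp_rot: [0.002, 0.974, -0.002, 0.226]
force: [-0.2, 0.4, -0.8]
opening: 23.1
24.0 tcp [503.5  22.3 150.2] R [[-0.898, 0.004, 0.44], [0.002, 1.0, -0.004], [-0.44, -0.002, -0.898]] F [-0.2  0.4 -0.8] open 23.1 J [ 0.5   0.23 -0.69  2.35  0.96  0.26  0.53]
along 139.6 perp -1.4 y 1.0 Fax -0.6
```

```bash

python3 -m inch '-0.01 0 0.0184 0 0 0 -1;-0.01 0 0.0184 0 0 0 -1;-0.0102 0 0.0184 0 0 0 -1;-0.0106 0 0.0184 0 0 0 -1;-0.0106 0 0.0184 0 0 0 -1' 60
python3 t.py
python3 -m inch '-0.0106 0 0.0184 0 0 0 -1;-0.0106 0 0.0184 0 0 0 -1;-0.0106 0 0.0184 0 0 0 -1;-0.0106 0 0.0184 0 0 0 -1;-0.0106 0 0.0184 0 0 0 -1' 60
python3 t.py
python3 - <<'E'
from fit import *
im=optics.capture('wrist'); cv2.imwrite('pics/w6.png',im[:,:,::-1])
E
```

```text
time: 24.62
tcp_pos: [482.4, 22.2, 186.8]
tcp_rot: [0.002, 0.974, -0.002, 0.226]
force: [-0.2, -0.1, -2.3]
opening: 23.5
24.62 tcp [482.4  22.2 186.8] R [[-0.898, 0.004, 0.44], [0.002, 1.0, -0.004], [-0.44, -0.003, -0.898]] F [-0.2 -0.1 -2.3] open 23.5 J [ 0.74  0.12 -0.92  2.36  0.58  0.3   0.89]
along 181.8 perp -1.4 y 0.9 Fax -1.9
time: 25.25
tcp_pos: [461.1, 22.2, 223.4]
tcp_rot: [0.002, 0.974, -0.002, 0.226]
force: [-0.5, 0.4, -1.1]
opening: 23.2
25.25 tcp [461.1  22.2 223.4] R [[-0.898, 0.004, 0.439], [0.002, 1.0, -0.004], [-0.439, -0.003, -0.898]] F [-0.5  0.4 -1.1] open 23.2 J [ 0.93 -0.07 -1.04  2.36 -0.    0.36  1.45]
along 224.2 perp -1.5 y 0.9 Fax -0.7
```

View pics/w6.png

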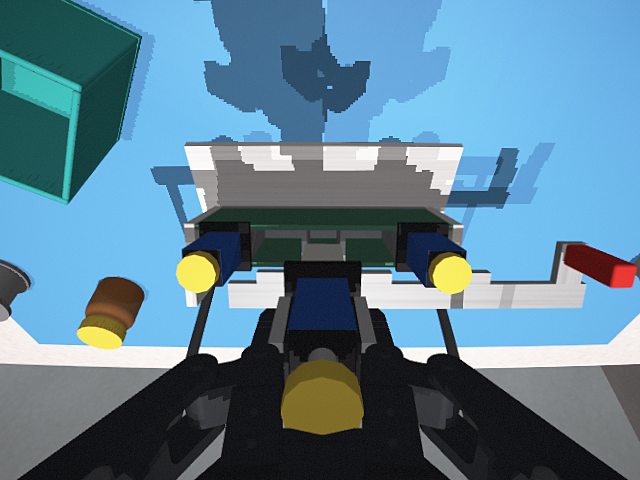

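The middle pump is in the gripper with its pocket empty at (325,250), and the end pumps are still seated. Next I turn it upright and raise it.

```bash

python3 -m inch '-0.015 0 0.025 0 0.042 0 -1;-0.015 0 0.025 0 0.042 0 -1;-0.015 0 0.025 0 0.042 0 -1;-0.01 0 0.025 0 0.041 0 -1;0 0 0.05 0 0 0 -1;0 0 0.06 0 0 0 -1' 60
python3 t.py
python3 - <<'E'
from fit import *
for n in('reject_tub','pump_b'):
  for c in('top','scene'):
    im=optics.capture(c); cv2.imwrite(f'pics/{c}7.png',im[:,:,::-1])
    for d in finder.pinpoint(c,n)[:4]: print(c,n,round(d['score'],2),[round(float(v)) for v in d['centre']])
t=cv2.imread('pics/top7.png')
m=cv2.inRange(cv2.cvtColor(t,cv2.COLOR_BGR2HSV),(0,120,50),(8,255,255))|cv2.inRange(cv2.cvtColor(t,cv2.COLOR_BGR2HSV),(174,120,50),(180,255,255))
cs,_=cv2.findContours(m,cv2.RETR_EXTERNAL,cv2.CHAIN_APPROX_NONE)
for c in cs:
    if cv2.contourArea(c)>300:
        r=cv2.minAreaRect(c); print(r,[atz('top',p,95).round(0).tolist() for p in cv2.boxPoints(r)],atz('top',r[0],95).round(1))
E
```

```text
time: 26.05
tcp_pos: [439.7, 22.4, 307.1]
tcp_rot: [0.001, 0.999, -0.001, -0.035]
force: [-0.2, -0.5, -0.9]
opening: 23.7
26.05 tcp [439.7  22.4 307.1] R [[-0.998, 0.002, -0.071], [0.002, 1.0, -0.002], [0.071, -0.002, -0.998]] F [-0.2 -0.5 -0.9] open 23.7 J [ 0.87  0.18 -1.07  1.92  0.16  1.21  1.3 ]
along 307.3 perp 21.8 y 1.1 Fax -0.7
top reject_tub 0.83 [455, -358, 0]
top reject_tub 0.65 [425, -185, -3]
top reject_tub 0.21 [687, -402, 2]
scene reject_tub 0.69 [457, -357, -2]
scene reject_tub 0.66 [426, -179, -2]
top pump_b 0.73 [650, -655, 27]
top pump_b 0.65 [575, -54, 27]
scene pump_b 0.84 [653, -657, 26]
scene pump_b 0.82 [442, 22, 182]
((407.4827575683594, 275.7930908203125), (35.65350341796875, 35.65350341796875), 21.801406860351562) [[418.0, -285.0, 95.0], [516.0, -327.0, 95.0], [476.0, -424.0, 95.0], [379.0, -382.0, 95.0]] [ 447.  -354.3   95. ]
```

```bash

python3 -m inch '0 0 0.07 0 0 0 -1;0.005 -0.08 0 0 0 -0.015 -1;0.005 -0.1 0 0 0 -0.017 -1;0.005 -0.1 0 0 0 -0.016 -1;0.005 -0.1 0 0 0 -0.016 -1;0.005 -0.1 0 0 0 -0.016 -1;0.005 -0.1 0 0 0 -0.016 -1;0.005 -0.1 0 0 0 -0.016 -1;0 -0.1 0 0 0 -0.016 -1;0 -0.1 0 0 0 0 -1' 60
python3 t.py
python3 -m inch '0 -0.06 0 0 0 0 -1;0 0 0 0 0 0 -1'
python3 t.py
python3 - <<'E'
from fit import *
T=tool();im=optics.capture('wrist'); cv2.imwrite('pics/w8.png',im[:,:,::-1])
for n in('reject_tub','pump_b'):
    for d in finder.pinpoint('wrist',n)[:4]: print(n,round(d['score'],2),[round(float(v)) for v in d['centre']])
im=optics.capture('scene'); cv2.imwrite('pics/scene8.png',cv2.resize(im[120:360,150:470,::-1],None,fx=2.4,fy=2.4))
for n in('reject_tub','pump_b'):
    for d in finder.pinpoint('scene',n)[:4]: print('scene',n,round(d['score'],2),[round(float(v)) for v in d['centre']])
E
```

```text
time: 27.7
tcp_pos: [453.5, -332.2, 334.9]
tcp_rot: [0.202, 0.979, 0.005, -0.034]
force: [0.7, 0.3, -1.1]
opening: 23.5
27.7 tcp [ 453.5 -332.2  334.9] R [[-0.916, 0.395, -0.065], [0.395, 0.919, 0.025], [0.069, -0.003, -0.998]] F [ 0.7  0.3 -1.1] open 23.5 J [ 1.18  0.38 -0.78  1.61  0.27  1.34  1.51]
along 324.6 perp 47.6 y -353.5 Fax -1.3
time: 27.95
tcp_pos: [453.1, -355.7, 334.5]
tcp_rot: [0.202, 0.979, 0.006, -0.035]
force: [-0.5, 0.1, -1.9]
opening: 23.6
27.95 tcp [ 453.1 -355.7  334.5] R [[-0.916, 0.397, -0.065], [0.396, 0.918, 0.025], [0.07, -0.002, -0.998]] F [-0.5  0.1 -1.9] open 23.6 J [ 1.19  0.4  -0.77  1.58  0.29  1.35  1.54]
along 324.4 perp 47.1 y -377.0 Fax -1.4
reject_tub 0.95 [427, -185, 6]
reject_tub 0.75 [453, -358, 3]
pump_b 0.91 [651, -654, 27]
pump_b 0.55 [454, -357, 209]
scene reject_tub 0.9 [454, -361, 0]
scene reject_tub 0.68 [427, -183, -1]
scene reject_tub 0.3 [578, 22, 31]
scene pump_b 0.92 [654, -661, 25]
scene pump_b 0.9 [459, -352, 211]
```

View pics/w8.png

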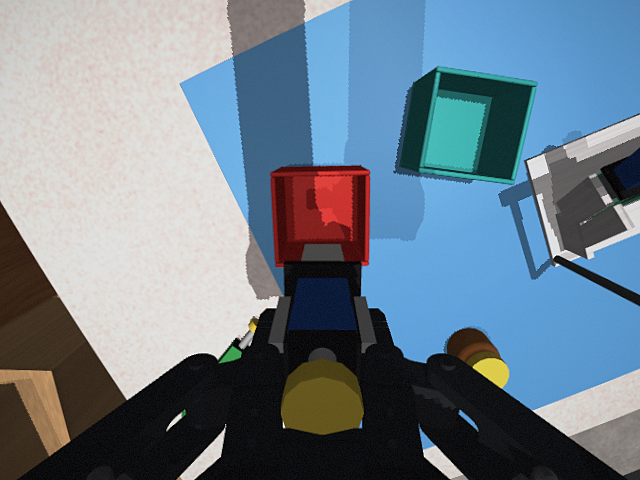

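View pics/scene8.png

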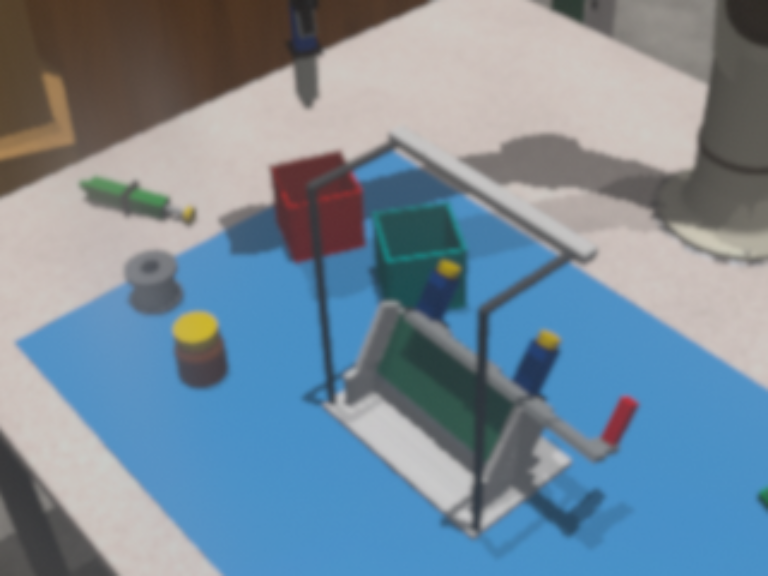

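The red tub (320,215) lies square below the jaws, the scene picture shows the pump upright over it, and the detected tip (454,-357) matches the tub centre (454,-358). Lowering.

```bash

python3 -m inch '0 0 -0.06 0 0 0 -1;0 0 -0.07 0 0 0 -1;0 0 -0.07 0 0 0 -1;0 0 -0.06 0 0 0 -1;0 0 -0.05 0 0 0 -1;0 0 -0.04 0 0 0 -1;0 0 0 0 0 0 -1' 60
python3 t.py
python3 - <<'E'
from fit import *
im=optics.capture('wrist'); cv2.imwrite('pics/w9.png',im[:,:,::-1])
E
```

```text
time: 29.12
tcp_pos: [453.2, -352.9, 194.4]
tcp_rot: [0.2, 0.979, 0.006, -0.035]
force: [-0.5, 0.1, -1.2]
opening: 23.4
29.12 tcp [ 453.2 -352.9  194.4] R [[-0.917, 0.393, -0.066], [0.392, 0.92, 0.025], [0.071, -0.003, -0.997]] F [-0.5  0.1 -1.2] open 23.4 J [ 1.14  0.53 -0.72  1.73  0.4   1.1   1.45]
along 203.0 perp -22.9 y -374.2 Fax -0.8
```

View pics/w9.png

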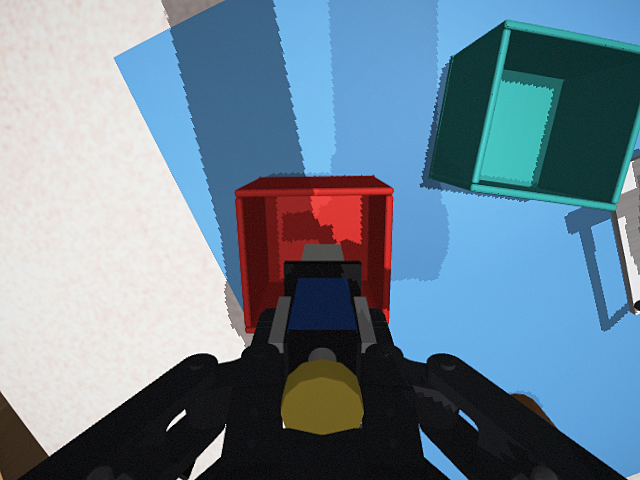

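The nozzle is entering the red tub, centred at (322,255). Continue down with a small y correction.

```bash

python3 -m inch '0 -0.005 -0.04 0 0 0 -1;0 -0.005 -0.04 0 0 0 -1;0 0 -0.03 0 0 0 -1;0 0 -0.012 0 0 0 -1;0 0 0 0 0 0 -1' 60
python3 -m inch '0 0 -0.008 0 0 0 -1;0 0 -0.006 0 0 0 -1' | grep -E 'pos|force'
python3 -m inch '0 0 -0.003 0 0 0 -1' | grep -E 'pos|force'
```

```text
time: 29.8
tcp_pos: [453.6, -357.1, 146.2]
tcp_rot: [0.2, 0.979, 0.006, -0.034]
force: [0.5, 0.1, -1.5]
opening: 23.1
tcp_pos: [454.0, -357.5, 141.3]
force: [0.0, -0.2, -0.0]
tcp_pos: [453.8, -357.4, 139.9]
force: [-1.0, 0.4, -1.1]
```

```bash

python3 -m inch '0 0 -0.005 0 0 0 -1;0 0 -0.005 0 0 0 -1' | grep -E 'pos|force'
python3 -m inch '0 0 -0.003 0 0 0 -1' | grep -E 'pos|force'
```

```text
tcp_pos: [453.8, -357.4, 135.8]
force: [-0.1, 0.1, -0.7]
tcp_pos: [453.7, -357.4, 134.5]
force: [0.4, 0.9, -1.7]
```

```bash

python3 -m inch '0 0 -0.003 0 0 0 -1' | grep -E 'pos|force'
```

```text
tcp_pos: [453.7, -357.3, 133.3]
force: [-0.4, -0.4, -1.3]
```

```bash

python3 -m inch '0 0 -0.003 0 0 0 -1' | grep -E 'pos|force'
```

```text
tcp_pos: [453.8, -357.4, 132.2]
force: [-0.2, 0.1, -1.5]
```

```bash

python3 -m inch '0 0 -0.003 0 0 0 -1' | grep -E 'pos|force'
```

```text
tcp_pos: [453.8, -357.4, 131.0]
force: [0.2, 0.0, -0.9]
```

```bash

python3 -m inch '0 0 -0.003 0 0 0 -1' | grep -E 'pos|force'
```

```text
tcp_pos: [454.1, -357.4, 130.7]
force: [-1.4, 1.3, 11.3]
```

```bash

python3 -m inch '0 0 -0.003 0 0 0 -1' | grep -E 'pos|force'
```

```text
tcp_pos: [454.4, -357.5, 130.6]
force: [-2.6, 2.5, 17.6]
```

```bash

python3 -m inch '0 0 -0.002 0 0 0 -1' | grep -E 'pos|force'
```

```text
tcp_pos: [454.5, -357.5, 130.6]
force: [-3.6, 3.3, 22.3]
```

The nozzle is on the tub floor. I ease the load and release.

```bash

python3 -m inch '0 0 0.003 0 0 0 -1;0 0 0.001 0 0 0 0.3;0 0 0 0 0 0 1;0 0 0 0 0 0 1;0 0 0 0 0 0 1' 40
python3 - <<'E'
from fit import *
im=optics.capture('wrist'); cv2.imwrite('pics/w10.png',im[:,:,::-1])
E
```

```text
time: 31.92
tcp_pos: [453.7, -357.3, 129.2]
tcp_rot: [0.2, 0.979, 0.005, -0.034]
force: [-0.4, 0.6, -0.4]
opening: 85.6
```

View pics/w10.png

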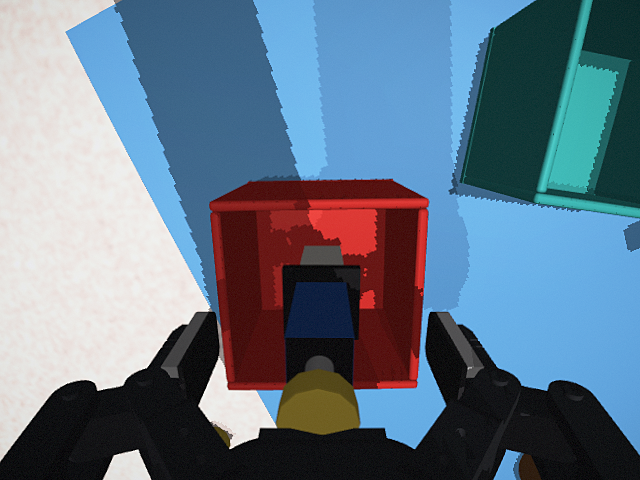

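The pump stands free in the red tub at (320,310) and both fingers are clear. Retreating straight up.

```bash

python3 -m inch '0 0 0.04 0 0 0 1;0 0 0.08 0 0 0 1;0 0 0.09 0 0 0 1;0 0 0.09 0 0 0 1;0 0 0.09 0 0 0 1;0 0 0.09 0 0 0 1;0 0 0 0 0 0 1;0 0 0 0 0 0 1' 40
python3 - <<'E'
from fit import *
im=optics.capture('wrist'); cv2.imwrite('pics/w11.png',im[:,:,::-1])
im=optics.capture('scene'); cv2.imwrite('pics/scene11.png',cv2.resize(im[120:360,150:470,::-1],None,fx=2.4,fy=2.4))
for n in('pump_b','head_b'):
    for d in finder.pinpoint('scene',n)[:4]: print('scene',n,round(d['score'],2),[round(float(v)) for v in d['centre']])
    for d in finder.pinpoint('wrist',n)[:4]: print('wrist',n,round(d['score'],2),[round(float(v)) for v in d['centre']])
E
```

```text
time: 32.98
tcp_pos: [453.5, -357.2, 321.6]
tcp_rot: [0.2, 0.979, 0.005, -0.034]
force: [-0.0, 0.2, -0.9]
opening: 85.2
scene pump_b 0.97 [655, -660, 23]
scene pump_b 0.65 [661, 438, 1]
wrist pump_b 0.55 [457, -354, 4]
wrist pump_b 0.31 [719, -245, 2]
scene head_b 0.52 [457, -356, 172]
scene head_b 0.51 [496, -52, 160]
scene head_b 0.42 [499, 96, 161]
scene head_b 0.4 [566, -500, 16]
wrist head_b 0.88 [564, -496, 10]
wrist head_b 0.72 [458, -362, 175]
```

View pics/w11.png

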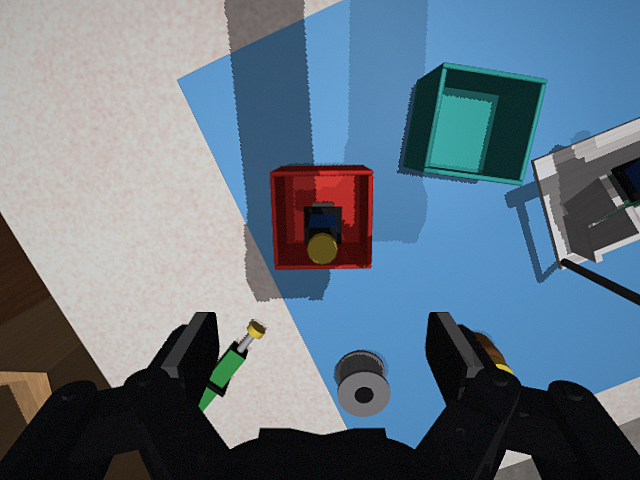

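View pics/scene11.png

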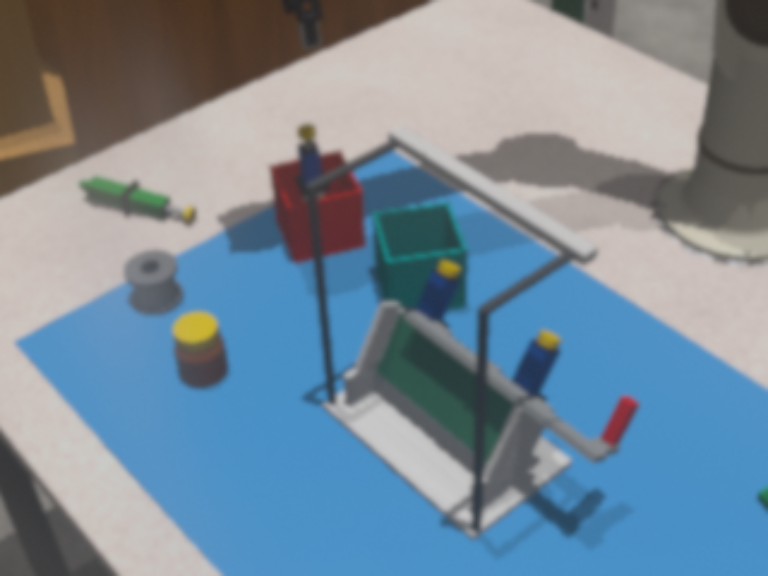

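```bash

python3 -m inch '0 0 0 0 0 0 1;0 0 0 0 0 0 1;0 0 0 0 0 0 1;0 0 0 0 0 0 1;0 0 0 0 0 0 1;0 0 0 0 0 0 1;0 0 0 0 0 0 1;0 0 0 0 0 0 1' 40
python3 - <<'E'
from fit import *
a=cv2.imread('pics/w11.png');im=optics.capture('wrist')[:,:,::-1]
print(np.abs(a[160:275,265:380].astype(int)-im[160:275,265:380]).mean())
from station import workorder
print(workorder.hand_in())
E
```

```text
time: 34.28
tcp_pos: [453.7, -357.4, 321.4]
tcp_rot: [0.2, 0.979, 0.005, -0.034]
force: [0.5, -0.7, 0.4]
opening: 85.3
4.146036546943919
the job is handed in; nothing more can be done
None
```

The job is handed in at 34.3 s, but one force reading during the first push was over the 120 N wrist limit, so the run may be judged a failure for that. I pressed the middle pump's plunger against its stop too hard. The reading there was 122 N, and I backed off at once. I don't know whether it counted as a breach.

- **Pushing:** The two end plungers ran fully home at about 4 N and then met a firm stop. The middle one stopped part-way, so that was the sticking pump.
- **Locking bar:** I pulled it to its end stop by the red handle, about 38 mm of travel.
- **Sticking pump:** I lifted the middle pump out along its axis, turned it upright, and lowered it until the nozzle touched the floor of the red tub. Then I released it and backed straight up.

**Last checks:**
- **Sticking pump:** it stands upright in the red tub. Its head is at z of about 172–175 mm, which puts the plunger about 13 mm in.
- **End pumps:** both are still seated, with heads at z of about 160 mm, which is fully home.
- **Bar and bystanders:** the bar looked open in the last scene picture. The spool and jar looked undisturbed. I did not check the bottle and board carrier at the end.
- **Settling:** the tub area changed little between two wrist pictures about 1 s apart (mean difference about 4 grey levels). I took this as at rest and did not look at the second picture.
- **Camera disagreement:** the cameras differed by about 2–4 mm on the fixture position. This did not affect the grips.

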